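# Free the stuck tin and rehouse it in the bamboo organiser

## Task

The lidded steel tin is stuck in the open steel holder on the turntable: grip it firmly by its long sides, pull it straight up, level, until it is clear, and stand it upright on the bare counter and let go. Then take it again by its two short ends and lower it, still upright and without dropping it, into the middle of the narrow empty bay of the bamboo organiser, and leave it standing flat on the bay's floor. Do not tip the tin over or disturb the jar, bowl, brush or scoop.

Things in the scene. Friction and masses are not known exactly. Their poses are not given: they have to be found in the camera images.
- tin_mid (a point): Centre (half-way up) of the loose lidded steel tin, an upright closed box 66 long (x) x 44 wide (y) x 76 high (z), 0.15-0.3 kg; half a turn makes no difference. At the start it stands in the holder, x along the holder's x. Silicone strips there grip its long sides: it takes 12 to 22 N up (varies) for the first 32 mm of travel, then it is free. A light grip slips; use 30 N or more.
- holder_floor (a point): Middle of the inner floor of the open steel holder on the turntable, 29 above the counter; x along its length, z up. Inside 72 x 50. Long side walls low: 34 above this floor, outer faces at y = +-28, so 42 of the tin stands out. End walls 84 above this floor, higher than the tin and 3 from its ends, which cannot be gripped here. It is fast to the turntable.
- platter (a joint): Turn of the turntable's white plastic platter (260 across, top 25 above the counter), rad, counterclockwise from above; starts at 0, turns stiffly (0.35 N m) if twisted. The holder sits 50 off its centre.
- bay_floor (a point): Middle of the floor of the empty bay of the fixed bamboo organiser, 12 above the counter. The bay runs 150 along x, open at both ends; side walls at y = +-27 (54 clear), 84 high above this floor, so fingers fit only at the tin's short ends. Outside the walls: trays, 150 overall in y, with spice tubes up to 72 above this floor. The tin goes in with its x along the bay's, either way round.
- bowl: Shallow white ceramic bowl, 90 across, 32 high, origin under its centre; stands on the turntable. Leave alone.
- jar: Glass spice jar with cap, 42 across, 90 high, origin under its centre; stands on the turntable. Leave alone.
- brush: Red brush lying on the counter, 170 long along its x, beyond the work. Leave alone.
- scoop: Steel scoop standing on its cup, cup 44 across and 28 high, with a flat handle, 132 overall along its x, beyond the work. Leave alone.
Not all that is in view belongs to the job. Leave any green look-alike of the part that bears tin_mid alone. Of the things that look like the part that bears bay_floor, the smaller one is meant.

How it is judged (in metres and radians):
On the way, in this order (a step that is already met when the one before it is completed fails the run):
1. the tin, held, has been pulled straight up and level out of the holder: underside more than 50 mm above the holder's floor while within 20 mm of the holder's centre line and tilted less than 0.2 rad (z of tin_mid in the frame of holder_floor above 0.088 m and horizontal distance between tin_mid and holder_floor below 0.02 m and angle between tin_mid's own z axis and vertical below 0.2 rad and contact force between the fingers and tin above 0.5 N), for 0.02 s.
2. the tin stands upright on the bare counter, let go (height (world z) of tin_mid between 0.034 and 0.042 m and angle between tin_mid's own z axis and vertical below 0.08 rad and contact force between the fingers and tin below 0.05 N and linear speed of tin below 0.02 m/s), for 0.2 s.
3. the tin, held in the fingers, is down in the bay: underside less than 12 mm above its floor (x of tin_mid in the frame of bay_floor between -0.025 and 0.025 m and y of tin_mid in the frame of bay_floor between -0.009 and 0.009 m and z of tin_mid in the frame of bay_floor below 0.05 m and contact force between the fingers and tin above 0.5 N), for 0.02 s.
At the end, for the whole second after the job is handed in: The tin stands flat and upright (within 0.08 rad) on the floor of the organiser's bay, lengthwise in it, its centre within 25 mm of the bay's middle along the bay (and within 9 mm across), released and at rest (x of tin_mid in the frame of bay_floor between -0.025 and 0.025 m and y of tin_mid in the frame of bay_floor between -0.009 and 0.009 m and z of tin_mid in the frame of bay_floor between 0.034 and 0.042 m and angle between tin_mid's own z axis and vertical below 0.08 rad and angle between the x axis of tin_mid and the x axis of bay_floor, either way round below 0.25 rad and linear speed of tin below 0.02 m/s and contact force between the fingers and tin below 0.05 N); the robot touches nothing.
It fails at once if the tin is tipped more than 0.6 rad (angle between tin_mid's own z axis and vertical above 0.6 rad).
It fails at once if the bowl is moved more than 50 mm or tipped (distance of bowl from where it was at the start of the episode above 0.05 m or angle between bowl's own z axis and vertical above 0.6 rad).
It fails at once if the jar is moved more than 50 mm or tipped (distance of jar from where it was at the start of the episode above 0.05 m or angle between jar's own z axis and vertical above 0.6 rad).
It fails at once if the brush is moved more than 50 mm or tipped (distance of brush from where it was at the start of the episode above 0.05 m or angle between brush's own z axis and vertical above 0.6 rad).
It fails at once if the scoop is moved more than 50 mm or tipped (distance of scoop from where it was at the start of the episode above 0.05 m or angle between scoop's own z axis and vertical above 0.6 rad).
It also fails if it takes over 67 s, if anything falls off the work surface, if the arm or the gripper's body presses on something with over 40 N, if the wrist force passes 120 N, or if a joint passes its speed limit or range.

## Robot

A 6-joint arm with a two-finger parallel gripper is mounted at the origin on the work surface. World frame = base frame: x ahead of the robot, y to its left, z up, the work surface at z = 0. Lengths are in mm, angles in rad, forces in N, time in s.
With the tool pointing down it reaches from about 275 to 825 mm from the base axis. Payload 5.2 kg.
Tool frame: the origin (TCP) lies at the very end of the fingers, on their centre line; the grasp point (between the pads) lies 19 mm behind it; z points along the fingers, y is the line along which they close (so a half turn about z gives the same grasp; the last joint's range is limited). The gripper opens to 93 mm and grips with 3 to 60 N. Pads are 15 mm wide; open, the fingers measure 128 mm over their backs; the gripper's body (75 mm by 188 mm) begins 65 mm behind the grasp point.
Start: joints at [-0.203, 0.259, 1.535, -0, 1.348, -0.203], TCP at [550.005, 0.023, 218.653] pointing down, gripper open.
Joint ranges: [-3.14, 3.14], [-0.91, 2.08], [0.19, 2.58], [-1.22, 4.36], [0.22, 2.71], [-3.12, 3.12]. Speed limits (rad/s): [2.57, 2.57, 3.14, 3.14, 3.14, 3.14].

## Interface

Orientations are given as [roll, pitch, yaw] about the fixed x, y, z axes, in that order (R = Rz(yaw) Ry(pitch) Rx(roll)).
In Python, from bench import robot gives the robot as it stands. The module is installed in compiled form; this text tells all that it offers. Calls block until the motion is done:
- robot.move_ptp(position, orientation): joint-space move of the TCP to a pose.
- robot.move_linear(position, ori=None, speed=150, f_stop=None): straight line of the TCP; ori=None keeps the orientation; speed is the mean speed in mm/s. With f_stop (N) it stops when the force on the tool has changed by that much, and returns True; else False.
- robot.move_j(angles): joint-space move.
- robot.move_gripper(opening): opening from 0.0 (shut) to 1.0 (fully open); the grip force is fixed at half the most; returns when the fingers have stopped.
- robot.sleep(seconds).
- robot.inverse_kinematics(position, orientation): joint angles nearest the present ones, or None.
- robot.get_image(name): name is "scene" or "side" or "wrist"; returns a dict with "img" (400x640x3 uint8, blue, green, red), "fovy" (degrees; the focal length in pixels is half the picture's height over the tangent of half this angle, whatever the lens; pixels are square), "cx", "cy" (the principal point, pixels), "eye" and "orientation" of the camera in the world. Camera axes: x right, y down, z forward; pixel columns grow to the right and rows downward; lengths in mm; the calibration is good to about 2 mm. A picture is of the moment at which its call begins. There is no depth.
A pose or a line that the arm cannot do raises robot.MotionError and nothing moves.
- robot.hand_in(): hands the job in; it is judged then, once.
Readings, each from a call of its own:
- robot.current_t(): time.
- robot.current_qpos(): joint angles.
- robot.current_joint_vel(): joint speeds.
- robot.current_joint_efforts(): joint torques, N m.
- robot.current_tcp_pos(): TCP position.
- robot.current_eef_rot(): TCP orientation.
- robot.current_contact_force(): force on the tool from outside, world axes, zero at the start.
- robot.current_ft_torque(): the same for the moment, N m.
- robot.current_gripper_width(): opening from 0.0 (shut) to 1.0 (fully open).
- robot.current_finger_force(): force on a finger pad.
Only numpy, scipy, OpenCV 4.12 (cv2) and the standard library are available. Lean on these libraries where they do the work, as an engineer would, in place of code of your own. Each camera call takes 0.05 s, during which the arm holds its last target. There are 200 camera calls.

## Working session

There is one attempt and no reset: what is moved stays moved. The work goes in short steps, each a Python script; the robot and the scene stay as the last script left them, time stands still between calls to the robot, and variables do not carry over. Pictures are saved under pics/ and viewed, at most 10 in all, crops included, and the job is handed in when it is done.

```bash
mkdir -p pics
cat > h.py <<'E'
import numpy as np, cv2
from bench import robot
from scipy.spatial.transform import Rotation as Ro
def snap(n,f=None):
    d=robot.get_image(n)
    if f: cv2.imwrite('pics/'+f,d['img'])
    return d
def cam(d):
    f=200/np.tan(np.radians(d['fovy'])/2)
    o=np.array(d['orientation'],float)
    R=o if o.shape==(3,3) else Ro.from_euler('xyz',o).as_matrix()
    return f,R,np.array(d['eye'],float)
def ray(d,u,v,z):
    f,R,e=cam(d)
    r=R@np.array([(u-d['cx'])/f,(v-d['cy'])/f,1]); return e+r*(z-e[2])/r[2]
def proj(d,p):
    f,R,e=cam(d); q=R.T@(np.array(p,float)-e); return np.array([d['cx']+f*q[0]/q[2],d['cy']+f*q[1]/q[2]])
E
python3 - <<'E'
from h import *
for n in ("scene","side","wrist"):
    d=snap(n,n+'0.png'); print(n,{k:v for k,v in d.items() if k!='img'})
print(robot.current_eef_rot(),robot.current_t())
E
```

```text
scene {'fovy': 43.142160644477585, 'cx': 319.0991989906996, 'cy': 202.02786284236237, 'eye': array([1426.63520728, -722.23698467, 1083.03065413]), 'orientation': array([-2.2996347 , -0.01835683,  0.93252268])}
side {'fovy': 47.152751503244815, 'cx': 323.37992288024236, 'cy': 198.1129369835042, 'eye': array([454.94994845, 937.15221595, 890.43446685]), 'orientation': array([-2.27440728,  0.0116506 , -3.09637212])}
wrist {'fovy': 69.9149405512338, 'cx': 320.29296054377807, 'cy': 198.95453827510394, 'eye': array([550.34775537,  74.22125083, 382.95602912]), 'orientation': array([ 2.87460182e+00,  2.06323389e-03, -5.22718180e-04])}
[-3.14021952e+00 -2.69718806e-04  1.57080448e+00] 0.15
```

View pics/scene0.png

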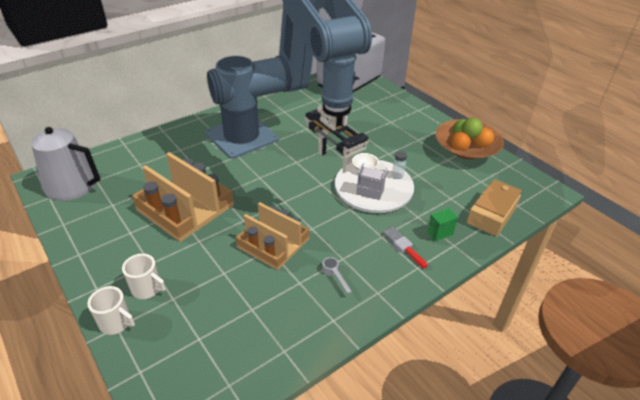

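View pics/wrist0.png

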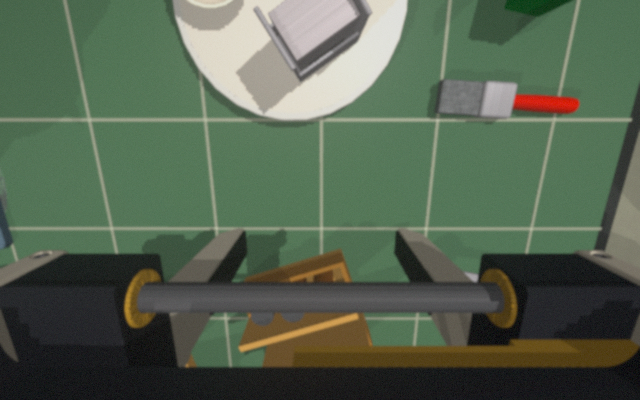

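View pics/side0.png

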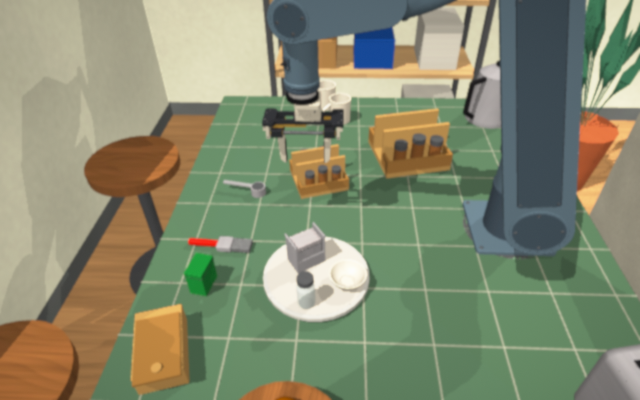

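The side view shows the tin and holder at about (307,240) on the platter centred at (316,276), and the small organiser at about (320,172). The big organiser and the green block are decoys. The scene view agrees. The wrist view shows the tin at about (315,25), cut off at the top. I'll get rough positions and then move the wrist camera for closer views.

```bash
python3 - <<'E'
from h import *
s=snap('side'); c=snap('scene')
print('tin',ray(s,306,238,105),ray(c,375,172,105)); print('platter',ray(s,316,276,25),ray(c,374,184,25))
b=ray(s,320,172,50); print('bay',b,ray(c,273,230,50))
t=ray(s,306,238,105)
ori=[np.pi,0,np.pi/2]
robot.move_linear([t[0],t[1]-75,300],ori,speed=300)
d=snap('wrist','w1.png')
np.save('w1.npy',d,allow_pickle=True)
robot.move_ptp([b[0],b[1]-75,300],ori)
d=snap('wrist','w2.png')
np.save('w2.npy',d,allow_pickle=True)
print(robot.current_t())
E
python3 -c "
import cv2,numpy as np
a=cv2.imread('pics/w1.png')[:280];b=cv2.imread('pics/w2.png')[:280];cv2.imwrite('pics/w12.png',np.vstack([a,b]))"
```

```text
tin [541.0108618  162.13886211 105.        ] [545.49274372 171.02744481 105.        ]
platter [515.84219276 211.69999842  25.        ] [519.36224313 199.38625607  25.        ]
bay [ 525.32513987 -174.19291722   50.        ] [ 528.76473619 -197.91759471   50.        ]
2.175
```

View pics/w12.png

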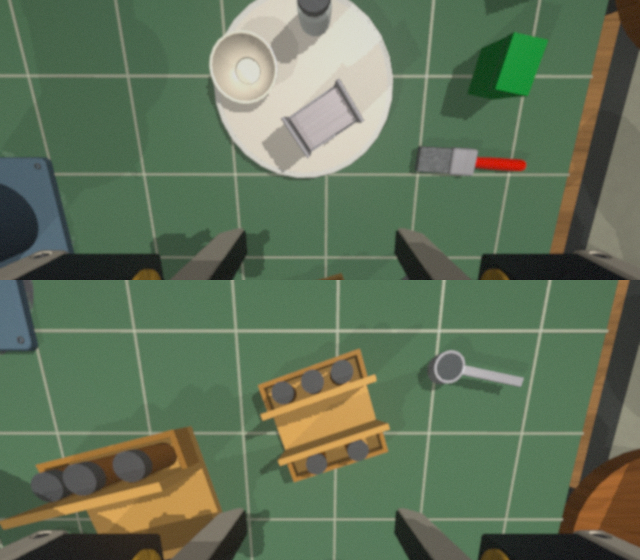

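The top half shows the tin between its end walls, centred near (322,118) and about 32° counterclockwise, with the bowl at (243,68) and the jar at (314,8). The bottom half (rows offset by 280) shows the small organiser, with bay wall tops from about (262,135) to (376,98) and (279,182) to (388,147). I'll enlarge both for exact corners.

```bash
python3 -c "
import cv2,numpy as np
a=cv2.imread('pics/w1.png')[70:170,265:385];b=cv2.imread('pics/w2.png')[60:210,250:400]
a=cv2.resize(a,(480,400),interpolation=3);b=cv2.resize(b,(600,600),interpolation=3)
cv2.imwrite('pics/ca.png',a);b=b[:, :];cv2.imwrite('pics/cb.png',b)"
```

```text
(no output)
```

View pics/ca.png

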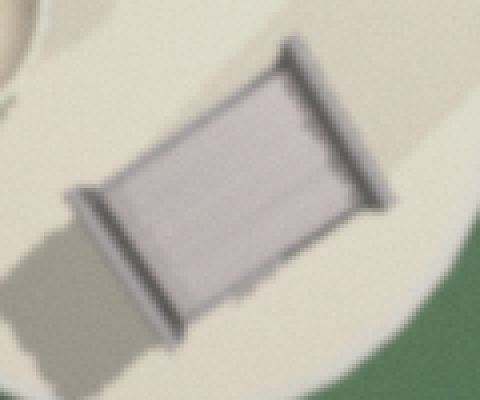

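View pics/cb.png

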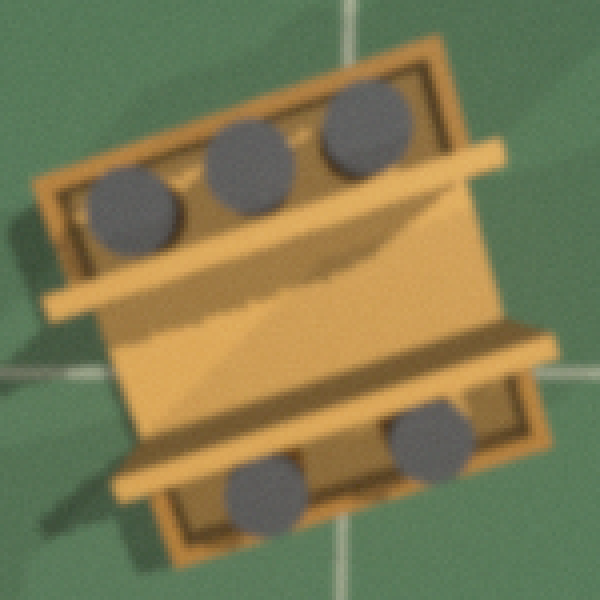

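The tin crop shows end-wall top centre lines from (80,195) to (172,340) and (292,42) to (385,200), with tin top corners at (105,190), (285,75), (360,205) and (185,318). The organiser crop shows wall tops from (47,309) to (505,151) and (115,490) to (557,347).

Run:
```python
from h import *
def pts(fn,ps,off,z):
    d=np.load(fn,allow_pickle=True).item()
    return np.array([ray(d,(x+.5)/4-.5+off[0],(y+.5)/4-.5+off[1],z)[:2] for x,y in ps])
def rep(n,P): # order: A left, A right, B left, B right (A upper long, B lower long)
    a,b=P[1]-P[0],P[3]-P[2]
    print(n,P.mean(0).round(1),'yaws',np.arctan2(a[1],a[0]).round(3),np.arctan2(b[1],b[0]).round(3),'L',np.linalg.norm(a).round(1),np.linalg.norm(b).round(1),'W',np.linalg.norm(P[0]-P[2]).round(1),np.linalg.norm(P[1]-P[3]).round(1))
rep('endwalls',pts('w1.npy',[(80,195),(292,42),(172,340),(385,200)],(265,70),113))
rep('tin',pts('w1.npy',[(105,190),(285,75),(185,318),(360,205)],(265,70),105))
rep('bay',pts('w2.npy',[(47,309),(505,151),(115,490),(557,347)],(250,60),96))
rep('bayout',pts('w2.npy',[(35,180),(438,38),(178,568),(552,442)],(250,60),12+30))
# obstacles
d=np.load('w1.npy',allow_pickle=True).item()
print('bowl',ray(d,243,67,57),'jar',ray(d,315,3,115),'platter edge',ray(d,302,178,25))
d=np.load('w2.npy',allow_pickle=True).item()
print('scoop',ray(d,450,87,28),'handle end',ray(d,522,101,28))
```

```text
endwalls [543.6 162.9] yaws 0.597 0.576 L 74.9 75.7 W 50.3 51.8
tin [544.2 162.4] yaws 0.544 0.567 L 62.9 63.1 W 45.1 43.6
bay [ 532.1 -199.6] yaws 0.32 0.315 L 149.7 149.8 W 61.3 62.1
bayout [ 532.3 -199.5] yaws 0.318 0.334 L 147.4 148.8 W 149.3 146.8
bowl [439.62666718 228.47755149  57.        ] jar [535.28477322 281.70753414 115.        ] platter edge [512.45464011  74.33956107  25.        ]
scoop [ 711.19143107 -127.65474603   28.        ] handle end [ 817.62010353 -146.64159273   28.        ]
```

The measurements fit the given sizes. The tin is at (544,163) with yaw 0.575, and the bay is at (532,-199.6) with yaw 0.318. Next I'll check IK, then grip and pull.

Run:
```python
from h import *
pi=np.pi
for p,y in [((544,163,68),.575),((544,163,180),.575),((560,-15,31),.318),((560,-15,31),.318+pi/2),((560,-15,31),.318-pi/2),((532,-199.6,43),.318+pi/2),((532,-199.6,200),.318+pi/2)]:
    q=robot.inverse_kinematics(p,[pi,0,y]); print(p,round(y,2),None if q is None else np.round(q,2))
o=[pi,0,.575]
robot.move_gripper(1.0)
robot.move_ptp([544,163,220],o)
robot.move_linear([544,163,115],speed=150)
print('stop',robot.move_linear([544,163,68],speed=60,f_stop=8),robot.current_tcp_pos())
d=snap('wrist','g1.png'); d=snap('side','s1.png')
print(robot.current_contact_force())
robot.move_gripper(0.0)
print(robot.current_gripper_width()*93,robot.current_finger_force(),robot.current_contact_force(),robot.current_ft_torque(),robot.current_tcp_pos(),robot.current_t())
```

```text
(544, 163, 68) 0.57 [ 0.09  0.43  1.68 -0.    1.03  1.09]
(544, 163, 180) 0.57 [ 0.09  0.32  1.55 -0.    1.27  1.09]
(560, -15, 31) 0.32 [-0.23  0.47  1.74 -0.    0.94  1.03]
(560, -15, 31) 1.89 [-0.23  0.47  1.74  0.    0.94 -0.54]
(560, -15, 31) -1.25 [-0.23  0.47  1.74 -0.    0.94  2.6 ]
(532, -199.6, 43) 1.89 [-0.56  0.46  1.7   0.    0.97 -0.87]
(532, -199.6, 200) 1.89 [-0.56  0.3   1.52  0.    1.32 -0.87]
stop False [544.30426655 163.03331029  68.23205734]
[-0.15411435 -0.20591204 -0.39844873]
43.51071037149874 29.99581754207611 [ 0.53537848  0.32468068 -0.06978043] [-0.01016627  0.03297405  0.08881513] [544.09374072 162.8767109   68.02280484] 6.65
```

The grip is firm: 44 mm wide, 30 N, with almost no side force. Pulling now.

Run:
```python
from h import *
for z in (78,90,105):
    robot.move_linear([544,163,z],speed=25)
    print(z,robot.current_contact_force().round(1),robot.current_ft_torque().round(2),robot.current_gripper_width()*93,robot.current_finger_force())
robot.move_linear([544,163,190],speed=80)
d=snap('side','s2.png'); d2=snap('scene','c2.png')
print(robot.current_tcp_pos(),robot.current_contact_force(),robot.current_gripper_width()*93,robot.current_t())
a=cv2.resize(d['img'][150:320,220:400],(540,510));b=cv2.resize(d2['img'][100:220,310:430],(250,250))
cv2.imwrite('pics/m2.png',np.hstack([a,np.vstack([b,np.zeros((260,250,3),np.uint8)])]))
```

```text
78 [  1.2  -4.3 -15.5] [-0.81 -0.27 -0.02] 43.99459288080603 29.990720450878143
90 [-1.4 -3.8 -9.7] [-0.84  0.4   0.01] 43.91948056256358 29.992184937000275
105 [ 0.8  0.1 -2. ] [0.02 0.07 0.01] 43.889415446886105 29.99251127243042
[543.60839473 162.94907101 189.27820493] [ 1.02559575 -0.34260346 -2.11281975] 44.02932810259116 9.9
```

View pics/m2.png

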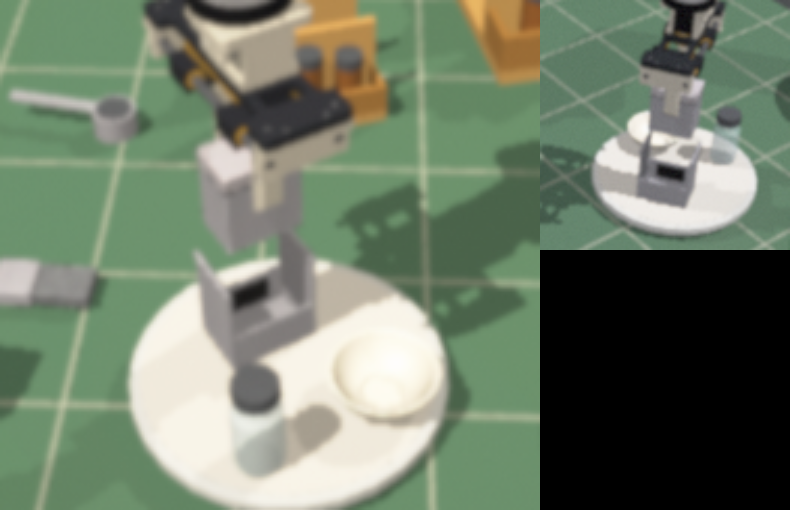

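The tin is out and level in the fingers at about (250,190) in the side crop, and the holder is empty at (258,310). The jar and bowl are undisturbed. Now I'll stand it on the counter.

Run:
```python
from h import *
o=[np.pi,0,.318]
robot.move_linear([560,-15,190],o,speed=140)
robot.move_linear([560,-15,65],speed=120)
print('stop',robot.move_linear([560,-15,34],speed=20,f_stop=4),robot.current_tcp_pos(),robot.current_contact_force(),robot.current_ft_torque())
robot.move_gripper(1.0)
robot.sleep(.3)
print(robot.current_contact_force(),robot.current_finger_force(),robot.current_t())
robot.move_linear([560,-15,150],speed=150)
robot.move_linear([560,-90,300],[np.pi,0,np.pi/2],speed=250)
d=snap('wrist','w3.png'); np.save('w3.npy',d,allow_pickle=True)
print(proj(d,[560,-15,76]),robot.current_t())
cv2.imwrite('pics/c3.png',cv2.resize(d['img'][70:220,250:400],(600,600),interpolation=3))
```

```text
stop True [559.90947878 -15.01514006  38.96102593] [0.65264283 0.43152334 3.79150915] [0.05242729 0.06925484 0.02715424]
[-0.0961721   0.18596563 -1.35340588] 0.0 14.925
[320.45547957 120.2429373 ] 17.275
```

View pics/c3.png

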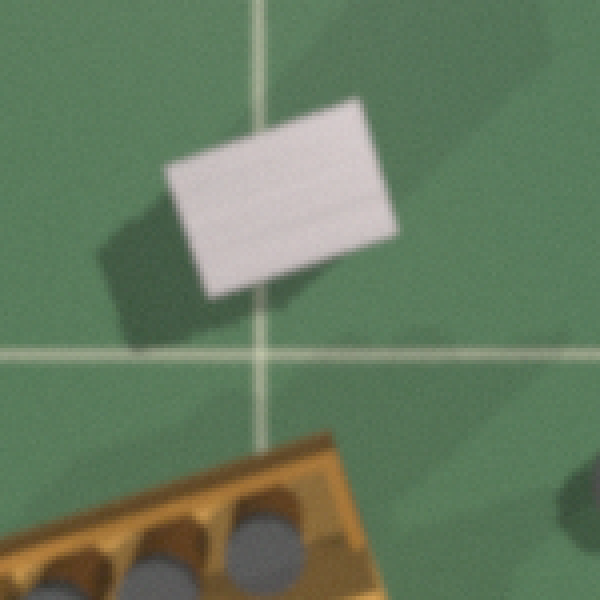

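The tin stands upright and released on the counter, with top corners at (165,167), (358,97), (397,234) and (208,298). I'll measure these and regrip by the short ends.

Run:
```python
from h import *
d=np.load('w3.npy',allow_pickle=True).item()
P=np.array([ray(d,(x+.5)/4-.5+250,(y+.5)/4-.5+70,76)[:2] for x,y in [(165,167),(358,97),(208,298),(397,234)]])
c=P.mean(0); a=P[1]+P[3]-P[0]-P[2]; yaw=np.arctan2(a[1],a[0]); print(c,yaw,np.linalg.norm(a)/2)
assert np.hypot(*(c-[560,-15]))<8 and abs(yaw-.318)<.08
yaw=.318+np.clip(yaw-.318,-.03,.03)
o=[np.pi,0,yaw+np.pi/2]; x,y=c
robot.move_ptp([x,y,150],o)
print('stop',robot.move_linear([x,y,32],speed=90,f_stop=8),robot.current_tcp_pos())
robot.move_gripper(0.0)
print(robot.current_gripper_width()*93,robot.current_finger_force(),robot.current_contact_force(),robot.current_ft_torque())
robot.move_linear([x,y,170],speed=80)
print(robot.current_contact_force(),robot.current_gripper_width()*93,yaw,robot.current_t())
```

```text
[559.43114976 -14.29835252] 0.32443300835250716 65.89197690420092
stop False [559.92155469 -14.4011236   32.59922039]
65.651124183326 29.996802806854248 [-0.67884203  0.26896278  2.18193967] [-0.05988219  0.07948124  0.05318099]
[-0.51861565  0.36280818 -0.90925071] 65.6504343192559 0.32443300835250716 21.8667
```

Run:
```python
from h import *
o=[np.pi,0,.318+np.pi/2]; x,y=532.1,-199.6
robot.move_linear([x,y,170],o,speed=120)
robot.move_linear([x,y,140],speed=80)
s=robot.move_linear([x,y,56],speed=40,f_stop=6)
print(s,robot.current_tcp_pos(),robot.current_contact_force(),robot.current_ft_torque())
if not s:
    s=robot.move_linear([x,y,40],speed=15,f_stop=4)
    print(s,robot.current_tcp_pos(),robot.current_contact_force(),robot.current_ft_torque(),robot.current_gripper_width()*93)
d=snap('wrist','w4.png'); print(robot.current_t())
d=snap('scene'); d2=snap('side')
cv2.imwrite('pics/m4.png',np.hstack([cv2.resize(d['img'][170:270,220:320],(400,400),interpolation=3),cv2.resize(d2['img'][110:210,270:370],(400,400),interpolation=3)]))
```

```text
False [ 532.24331271 -199.65447417   56.21047489] [ 0.83767501 -0.94396457 -1.46466939] [-0.02581726 -0.01586826  0.04745707]
True [ 532.00508661 -199.53177702   44.09343622] [0.07477685 0.24020043 3.85529744] [-0.01079644 -0.02464837 -0.01357565] 65.53872867094869
27.1667
```

View pics/m4.png

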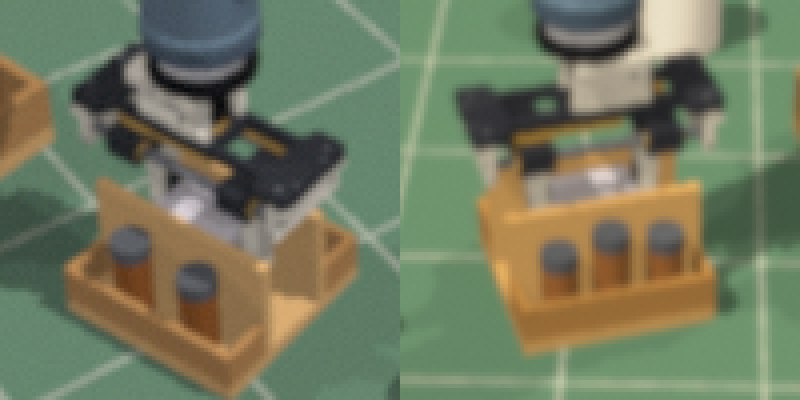

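Both views show the tin down in the bay, with the fingers at its ends and inside the bay walls. Contact came at TCP z = 44, as expected for the tin on the floor. Releasing and retreating.

Run:
```python
from h import *
robot.move_gripper(1.0); robot.sleep(.3)
print(robot.current_finger_force(),robot.current_contact_force())
x,y=532.1,-199.6
robot.move_linear([x,y,160],speed=80)
robot.move_linear([x,y-75,300],[np.pi,0,np.pi/2],speed=250)
d=snap('wrist'); np.save('w5.npy',d,allow_pickle=True)
print(proj(d,[x,y,88]),robot.current_t())
cv2.imwrite('pics/c5.png',cv2.resize(d['img'][60:210,250:400],(600,600),interpolation=3))
```

```text
0.0 [-0.13047776  0.05258965  0.21512956]
[320.73661545 120.78243738] 30.6667
```

View pics/c5.png

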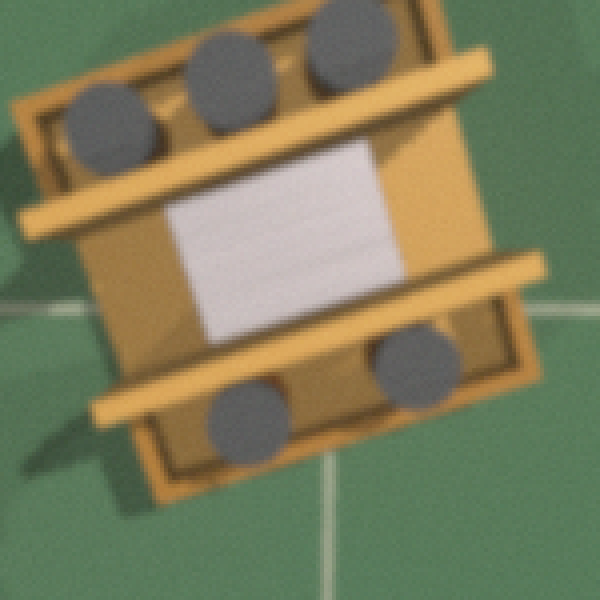

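The tin stands upright, centred and parallel in the bay, with its centre at about (285,243) against a predicted (283,243). Nothing is touching it, so I'm handing in.

```bash
python3 -c "
from h import *
print(robot.hand_in())"
```

```text
the job is handed in; nothing more can be done
None
```

The tin was pulled level from the holder, stood on the counter, regripped by its short ends and left standing upright in the middle of the narrow bay; the job is handed in at about 31 s, with no verdict returned.

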